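# Take the canister down from its tripod in the clean bench

### The arm

A 7-joint arm with a two-finger parallel gripper is mounted at the origin on the work surface. World frame = base frame: x ahead of the robot, y to its left, z up, the work surface at z = 0. Lengths are in m, angles in rad, forces in N, time in s.
With the tool pointing down it reaches from about 0.4 to 0.85 m from the base axis. Payload 6.9 kg.
Tool frame: the origin (TCP) lies midway between the tips of the shut fingers; the grasp point (between the pads) lies behind it (ctrl.pinch_z is the z of the grasp point in the tool frame, in m); z points along the fingers, y is the line along which they close (so a half turn about z gives the same grasp; the last joint's range is limited). The gripper opens to 85 mm and grips with 20 to 120 N. Pads are 22 mm wide; open, the fingers measure 114 mm over their backs; the gripper's body (76 mm by 85 mm) begins 54 mm behind the grasp point. The pads swing forward as they close: fully open they stand 13 mm farther back than shut.
Start: joints at [1.262, 0.507, -0.238, 1.5, 0.126, 1.149, -0.155], TCP at [0.252, -0.572, 0.231] pointing down, gripper open.
Joint ranges: [-3.08, 3.08], [-0.24, 2.05], [-1.43, 1.35], [0, 2.5], [-1.52, 4.66], [0.17, 1.96], [-2.89, 2.89]. Speed limits (rad/s): [2.39, 2.39, 3.14, 3.14, 3.14, 3.14, 3.14].

### API

Orientations are given as a unit quaternion [w, x, y, z].
In Python, from station import ctrl, get_state, vision, ticket, models gives the robot as it stands. Calls block until the motion is done:
- ctrl.movep(position, orientation): joint-space move of the TCP to a pose.
- ctrl.movel(position, frame=None, max_speed=0.15): straight line of the TCP; frame=None keeps the orientation; max_speed is the mean speed in m/s.
- ctrl.set_joints(angles): joint-space move.
- ctrl.ungrasp() and ctrl.close_gripper(force=None): open the fingers fully, or close them until they stop; force is the grip in N (None keeps the last).
- ctrl.pause(seconds).
- ctrl.ik(position, orientation): joint angles nearest the present ones, or None.
- get_state(): the state.
- vision.grab_frame(name): name is "scene" or "top" or "wrist"; returns (picture, depth): 400x640x3 uint8, blue, green, red; 400x640 float32, m along the optical axis (not along the pixel's ray), 0 where there is no reading.
- vision.camera_info(name): a dict with "mtx" (3x3 intrinsics, pixels), "R" (3x3) and "t" (3): a world point X has camera coordinates R X + t; the wrist camera has in their place "hand_eye" (4x4, takes a point from camera to tool coordinates, whose origin is the TCP and whose axes are the flange's). Camera axes: x right, y down, z forward; pixel columns grow to the right and rows downward; lengths in m; the calibration is good to about 2 mm. A picture is of the moment at which its call begins: read the wrist's pose just before it. camera_info takes no time and is no camera call.
A pose or a line that the arm cannot do raises ctrl.Unreachable and nothing moves.
- ticket.close_job(): hands the job in; it is judged then, once.
Trained networks look in the newest picture that a camera, given by its name, has taken for a name from the list of things; names that differ only in an ending like _2 or _b are one class to them, and where a whole thing is asked for, a point or a joint stands for the part that bears it (a point fixed in the world has none). Each returns a list of dicts, best first, with "p" (0 to 1); they miss things now and then, are a little off and sometimes report something else, mostly with a low value. They report only what shows in the picture. A call takes as long as a camera call. They do not tell look-alikes from the thing itself.
- models.recognise(camera, target): "point" ([column, row] in pixels, amid what is visible of it).
- models.masks_of(camera, target): "mask" (400x640 bool, what is visible of it) and "point" ([column, row] in pixels, amid what is visible of it).
The state is a dict: "time": time; "qpos": joint angles; "qd": joint speeds; "tau": joint torques, N m; "tcp_pos": TCP position; "eef_rot": TCP orientation; "contact_force": force on the tool from outside, world axes, zero at the start; "wrist_torque": the same for the moment, N m; "width": finger opening in m; "gripper_force": force on a finger pad.
Only numpy, scipy, OpenCV 4.12 (cv2) and the standard library are available. Lean on these libraries where they do the work, as an engineer would, in place of code of your own. Each camera call takes 0.05 s, during which the arm holds its last target. There are 200 camera calls.

### The job

Pick up the canister that stands on the raised tripod by its handle, lift it clear of the tripod, and set it down upright in the middle of the white tile, letting go only when it stands on the tile. Keep it upright on the way, and leave the other canister, which stands on the bench, where it is.

Things in the scene. Friction and masses are not known exactly. Their poses are not given: they have to be found in the camera images.
- canister: Lidded steel cylinder, 88 mm wide at the lid, 106 mm tall to its top, 0.35 to 0.65 kg. Rigid arched handle over the lid: level black bar along the x axis, centred, 80 long, 14 wide, 12 tall, middle 150 mm above the underside, 38 mm clear over the lid, 68 mm between its two posts. Starts on the tripod, bar within 52 degrees of world x. Origin: centre of the underside, z up.
- stand: Fixed dark steel tripod: round plate 108 mm across, upper face 80 mm above the bench. Three pins rise 14 mm above the plate around the canister's foot with 5 mm of play, so it must first go straight up. Origin: on the bench under the plate's centre; z up.
- tile: Fixed white ceramic tile lying on the bench, 140 mm square, 8 mm thick. Origin: centre of its underside (on the bench); z up, x and y along its edges.
- other_canister: A second canister of the same shape and size, standing on the bench itself: not to be moved. Origin: centre of its underside; z up, handle bar along x.
Not all that is in view belongs to the job. Leave any pink, turquoise or yellow look-alike of the stand alone.

How it is judged:
On the way, in this order (a step that is already met when the one before it is completed fails the run):
1. the canister is held, lifted clear of the tripod and its pins (z of canister in the frame of stand above 0.096 m and contact force between the fingers and canister above 1 N), for 0.1 s.
2. still held, the canister is lowered onto the tile (its foot less than 8 mm above it) (z of canister in the frame of tile below 0.016 m and horizontal distance between canister and tile below 0.03 m and contact force between the fingers and canister above 1 N), for 0.05 s.
At the end, for the whole second after the job is handed in: The canister stands upright (within 10 degrees), released and at rest, on the tile, its axis within 25 mm of the tile's centre; the other canister is where it was (horizontal distance between canister and tile below 0.025 m and z of canister in the frame of tile between 0.004 and 0.012 m and angle between canister's own z axis and vertical below 0.175 rad and contact force between canister and tile above 1 N and linear speed of canister below 0.02 m/s and angular speed of canister below 0.2 rad/s); the robot touches nothing.
It fails at once if the canister is tipped by more than about 30 degrees (angle between canister's own z axis and vertical above 0.52 rad).
It fails at once if the other canister is moved by more than 15 mm (distance of other_canister from where it was at the start of the episode above 0.015 m).
It also fails if it takes over 48 s, if anything falls off the work surface, if the arm or the gripper's body presses on something with over 40 N, if the wrist force passes 120 N, or if a joint passes its speed limit or range.

## Working session

There is one attempt and no reset: what is moved stays moved. The work goes in short steps, each a Python script; the robot and the scene stay as the last script left them, time stands still between calls to the robot, and variables do not carry over. Pictures are saved under pics/ and viewed, at most 10 in all, crops included, and the job is handed in when it is done.

```bash
ls; mkdir -p pics; cat > h.py <<'E'
import numpy as np, cv2
from station import ctrl, get_state, vision, ticket, models
from scipy.spatial.transform import Rotation as Rot
def R_of(q): return Rot.from_quat([q[1],q[2],q[3],q[0]]).as_matrix()
def cloud(name, st=None):
    if name=="wrist": st=get_state()
    img,d=vision.grab_frame(name); c=vision.camera_info(name); K=np.array(c["mtx"])
    v,u=np.mgrid[0:400,0:640]
    P=np.stack([(u-K[0,2])/K[0,0]*d,(v-K[1,2])/K[1,1]*d,d],-1)
    if name=="wrist":
        H=np.array(c["hand_eye"]); P=P@H[:3,:3].T+H[:3,3]
        W=P@R_of(st["eef_rot"]).T+np.array(st["tcp_pos"])
    else: W=(P-np.array(c["t"]))@np.array(c["R"])
    W[d==0]=np.nan
    return img,W
def quat(yaw):  # tool down, tool y axis at angle yaw in world
    y=np.array([np.cos(yaw),np.sin(yaw),0]); z=np.array([0,0,-1.]); x=np.cross(y,z)
    q=Rot.from_matrix(np.stack([x,y,z],1)).as_quat(); return [q[3],q[0],q[1],q[2]]
E
python3 - <<'E'
from h import *
ims=[]
for n in ("scene","top"):
    img,W=cloud(n); cv2.imwrite(f"pics/{n}.png",img); np.savez(f"{n}.npz",img=img,W=W)
    for t in ("canister","stand","tile","other_canister"):
        for r in models.masks_of(n,t)[:4]:
            m=r["mask"]; p=W[m]; p=p[~np.isnan(p[:,0])]
            print(n,t,round(r["p"],2),np.round(r["point"]),m.sum(),np.round(np.median(p,0),3),np.round(np.percentile(p,2,0),3),np.round(np.percentile(p,98,0),3))
s=get_state(); print(s["time"],s["eef_rot"],ctrl.pinch_z)
E
```

```text
pics
scene canister 0.66 [316. 224.] 1973 [ 0.649 -0.     0.186] [ 0.594 -0.037  0.091] [0.672 0.041 0.239]
scene canister 0.36 [318. 259.] 517 [0.663 0.006 0.082] [ 0.618 -0.049  0.013] [0.683 0.053 0.095]
scene stand 0.96 [361. 141.] 1118 [0.352 0.113 0.082] [0.301 0.064 0.03 ] [0.399 0.158 0.086]
scene stand 0.89 [320. 181.] 1405 [0.471 0.014 0.082] [ 0.415 -0.037  0.003] [0.517 0.061 0.086]
scene stand 0.78 [237. 260.] 1784 [ 0.675 -0.175  0.082] [ 0.625 -0.225  0.042] [ 0.721 -0.13   0.086]
scene other_canister 0.84 [416. 219.] 1723 [0.594 0.223 0.105] [0.54  0.19  0.011] [0.618 0.269 0.159]
top canister 0.73 [323. 142.] 1769 [0.611 0.003 0.185] [ 0.584 -0.039  0.095] [0.659 0.04  0.238]
top stand 0.91 [270. 277.] 1893 [0.343 0.111 0.081] [0.296 0.063 0.077] [0.392 0.159 0.085]
top stand 0.8 [399. 140.] 1670 [ 0.665 -0.178  0.08 ] [ 0.618 -0.228  0.022] [ 0.716 -0.13   0.085]
top stand 0.76 [314. 223.] 1775 [0.46  0.01  0.081] [ 0.413 -0.038  0.077] [0.509 0.057 0.085]
top stand 0.65 [322. 174.] 398 [0.594 0.003 0.081] [ 0.575 -0.05   0.033] [0.631 0.052 0.094]
top tile 0.76 [418. 234.] 3366 [ 0.455 -0.237  0.009] [ 0.387 -0.307  0.005] [ 0.526 -0.167  0.013]
top other_canister 0.91 [224. 172.] 1487 [0.56  0.221 0.105] [0.529 0.188 0.016] [0.608 0.264 0.159]
0.5 [-7.93775990e-05  9.78569515e-01  2.05916727e-01 -1.30596818e-05] -0.0187
```

```bash
python3 - <<'E'
from h import *
T=np.load("top.npz"); img,W=T["img"],T["W"]
c=cv2.resize(img[80:300,180:480],None,fx=2.6,fy=2.6,interpolation=cv2.INTER_CUBIC); cv2.imwrite("pics/topcrop.png",c)
# handle bar, from both cameras: points at z 0.215..0.245 near canister
for n in ("top","scene"):
    D=np.load(n+".npz"); W=D["W"]
    for name,c0,z0 in (("can",(0.62,0.0),0.08),("other",(0.57,0.225),0.0)):
        near=np.hypot(W[...,0]-c0[0],W[...,1]-c0[1])<0.08
        b=W[near&(W[...,2]>z0+.148)&(W[...,2]<z0+.17)]; 
        r=cv2.minAreaRect((b[:,:2]*1000).astype(np.float32)); vx=cv2.fitLine((b[:,:2]*1000).astype(np.float32),cv2.DIST_L2,0,.01,.01).ravel()
        print(n,name,len(b),r,np.degrees(np.arctan2(vx[1],vx[0])),b[:,2].max())
        l=W[near&(abs(W[...,2]-z0-.106)<.006)]; print("  lid",cv2.minEnclosingCircle((l[:,:2]*1000).astype(np.float32)),len(l))
    m=(abs(W[...,2]-.008)<.004)&(img.min(2)>170) if n=="top" else None
    if m is not None:
        m=cv2.morphologyEx(m.astype(np.uint8),cv2.MORPH_OPEN,np.ones((3,3))); k,L,s,_=cv2.connectedComponentsWithStats(m); i=1+s[1:,4].argmax()
        print("tile",cv2.minAreaRect((W[L==i][:,:2]*1000).astype(np.float32)))
E
```

```text
top can 302 ((625.326416015625, 1.1848278045654297), (80.04656982421875, 14.778754234313965), 29.222248077392578) 29.550869 0.24043794746631825
  lid ((625.2929077148438, 0.9068878293037415), 46.33611297607422) 1019
top other 273 ((570.638916015625, 229.7942352294922), (15.545342445373535, 78.90292358398438), 44.91682434082031) -45.05081 0.1612947311767629
  lid ((569.054931640625, 230.408447265625), 45.91875457763672) 845Traceback (most recent call last):
  File "<stdin>", line 15, in <module>
ValueError: attempt to get argmax of an empty sequence
```

View pics/scene.png

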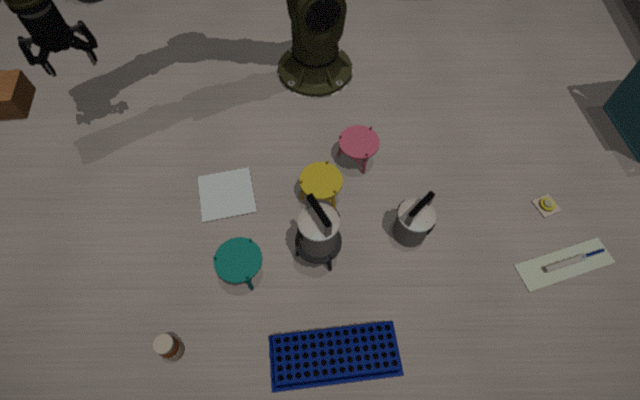

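View pics/topcrop.png

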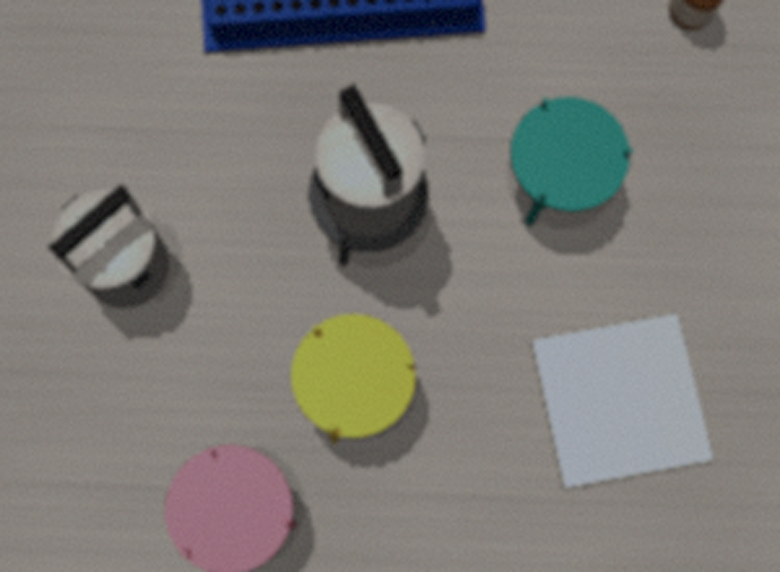

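The job's canister is at top crop (365,155), scene (318,230). It stands on the only dark tripod and its bar tops out at z≈0.239. The other canister, at top crop (105,240), scene (415,220), stands on the bench with its top at 0.16. The teal, yellow and pink plates are look-alikes. The tile is at top crop (622,402). Next I move above the canister and look with the wrist camera.

```bash
python3 - <<'E'
from h import *
W=np.load("top.npz")["W"]; vision.grab_frame("top")
m=models.masks_of("top","tile")[0]["mask"]; P=W[m]; P=P[abs(P[:,2]-.008)<.006]
print("tile",cv2.minAreaRect((P[:,:2]*1000).astype(np.float32)),np.median(P,0))
s=get_state(); p=np.array(s["tcp_pos"]); ctrl.movel([p[0],p[1],0.34])
for a in (119.4,-60.6):
    q=quat(np.radians(a)); print(a,[np.round(j,2) if j is not None else None for j in (ctrl.ik([.625,.001,z],q) for z in (.36,.211,.30))],[np.round(j,2) if j is not None else None for j in (ctrl.ik([.456,-.237,z],q) for z in (.36,.135))])
q=quat(np.radians(-60.6))
if ctrl.ik([.625,.001,.36],q) is None: q=quat(np.radians(119.4))
ctrl.movep([.625,.001,.36],q)
s=get_state(); print(s["time"],s["tcp_pos"])
img,W=cloud("wrist"); np.savez("wrist.npz",img=img,W=W); cv2.imwrite("pics/wrist1.png",img)
near=np.hypot(W[...,0]-.625,W[...,1])<.08
b=W[near&(abs(W[...,2]-.236)<.008)]; print(len(b),cv2.minAreaRect((b[:,:2]*1000).astype(np.float32)),np.median(b,0))
E
```

```text
tile ((456.6380310058594, -237.744140625), (141.09332275390625, 143.35494995117188), 12.300436019897461) [ 0.45466847 -0.23704746  0.008812  ]
119.4 [array([ 0.55,  0.64, -1.23,  1.25,  0.6 ,  1.63,  1.53]), array([ 0.59,  0.77, -1.23,  1.52,  0.73,  1.37,  1.39]), array([ 0.57,  0.68, -1.23,  1.37,  0.64,  1.51,  1.48])] [array([ 1.22,  0.43, -1.22,  1.54,  0.4 ,  1.46,  2.06]), array([ 1.17,  0.71, -1.23,  1.92,  0.76,  1.09,  1.7 ])]
-60.6 [array([ 0.38,  0.51, -0.76,  1.25,  0.34,  1.51, -1.4 ]), array([ 0.31,  0.56, -0.58,  1.53,  0.33,  1.15, -1.4 ]), array([ 0.35,  0.52, -0.68,  1.38,  0.32,  1.36, -1.39])] [array([ 0.75,  0.26, -0.44,  1.55,  0.11,  1.36, -0.75]), array([ 0.7 ,  0.46, -0.38,  1.92,  0.23,  0.8 , -0.87])]
3.9083 [ 6.25110468e-01 -3.77038620e-04  3.59824988e-01]
1103 ((627.6118774414062, 0.9273262023925781), (79.14936828613281, 13.452898025512695), 29.642799377441406) [0.62959612 0.00176314 0.23526227]
```

View pics/wrist1.png

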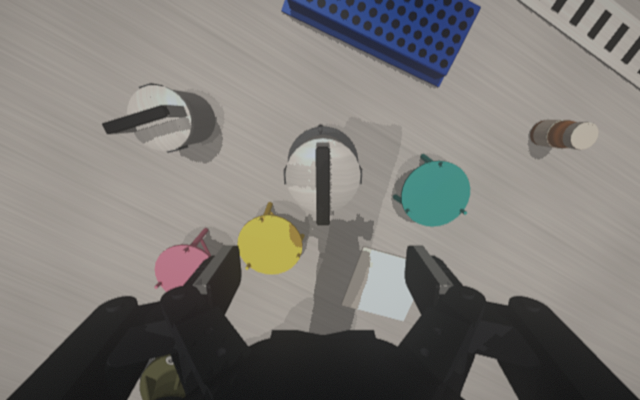

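The wrist view shows the bar at (322,185) running along the picture's vertical, square to the closing direction. The tripod under it is dark, and the look-alikes are clear at the sides. The bar's centre is (0.6265, 0.001), so I grasp there and lift straight up a little.

```bash
python3 - <<'E'
from h import *
q=quat(np.radians(-60.5))
ctrl.movel([.6265,.001,.30],q) if False else ctrl.movep([.6265,.001,.32],q)
ctrl.movel([.6265,.001,.211],max_speed=.08)
s=get_state(); print(s["time"],s["tcp_pos"],s["contact_force"])
ctrl.close_gripper(force=70); s=get_state(); print("closed",s["width"],s["gripper_force"],s["contact_force"])
if .009<s["width"]<.019:
    ctrl.movel([.6265,.001,.30],max_speed=.06); ctrl.pause(.2)
    s=get_state(); print(s["time"],s["width"],s["gripper_force"],s["contact_force"],s["wrist_torque"],s["tcp_pos"])
    for n in("scene",):
        img,W=cloud(n); cv2.imwrite("pics/lift.png",cv2.resize(img[120:320,180:460],None,fx=2.5,fy=2.5))
E
```

```text
5.7583 [0.62680756 0.00107415 0.21157203] [ 0.12874654  0.60487669 -0.36571234]
closed 0.012633826473486414 68.71043801307678 [ 0.50810319 -0.86065747  1.41460809]
8.25 0.012369131701804021 68.15003156661987 [ 0.22283513 -0.30989725 -3.65031271] [-0.01681937 -0.02893822  0.00553224] [0.6264262  0.00098924 0.29979239]
```

View pics/lift.png

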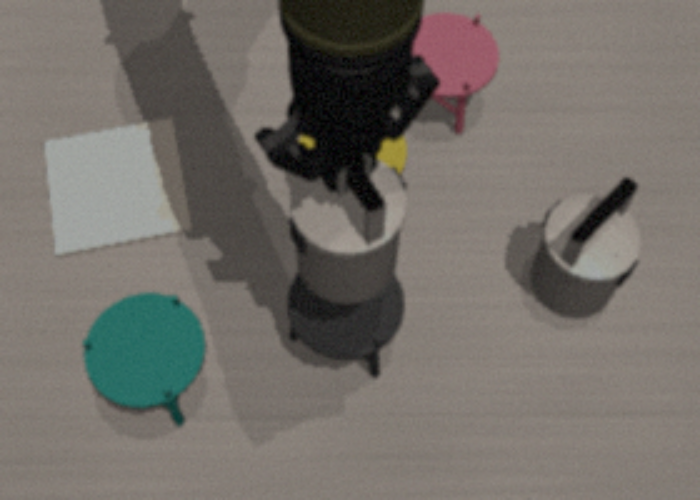

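The canister is lifted clear of the tripod at crop (345,240) and hangs upright. The other canister, at crop (590,255), has not moved. Now I carry it level to the tile and lower it until it touches.

```bash
python3 - <<'E'
from h import *
x,y=.4557,-.2375
ctrl.movel([x,y,.30],max_speed=.1); ctrl.pause(.2)
img,W=cloud("top")
near=np.hypot(W[...,0]-x,W[...,1]-y)<.06
l=W[near&(abs(W[...,2]-.275)<.02)]; 
if len(l)>50:
    A=np.c_[l[:,:2],np.ones(len(l))]; k=np.linalg.lstsq(A,l[:,2],rcond=None)[0]; print("lid",len(l),cv2.minEnclosingCircle((l[:,:2]*1000).astype(np.float32)),"slope deg",np.degrees(k[:2]),np.median(l[:,2]))
ctrl.movel([x,y,.152],max_speed=.08); ctrl.pause(.2)
f0=get_state()["contact_force"][2]; z=.152
while z>.134:
    z-=.001; ctrl.movel([x,y,z],max_speed=.02); s=get_state()
    if s["contact_force"][2]-f0>2.5: break
ctrl.pause(.3); s=get_state(); print(s["time"],f0,z,s["tcp_pos"],s["contact_force"],s["wrist_torque"],s["gripper_force"])
img,W=cloud("scene"); cv2.imwrite("pics/down.png",cv2.resize(img[120:320,140:420],None,fx=2.5,fy=2.5))
E
```

```text
lid 936 ((453.5714416503906, -235.0424346923828), 44.9781608581543) slope deg [ 3.08783022 -5.21313849] 0.27400813835956883
17.6333 -3.1198151463608594 0.13799999999999998 [ 0.45613251 -0.23786255  0.13901727] [-2.20566314 -0.0661751   7.91811328] [ 0.01206421  0.45345046 -0.04830659] 69.66799020767212
```

View pics/down.png

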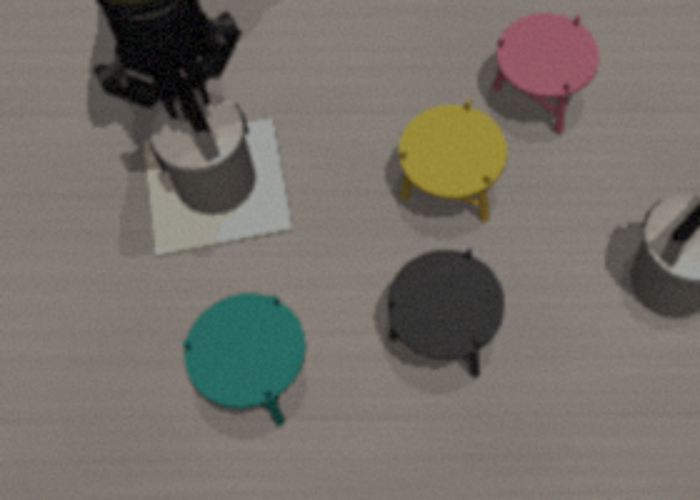

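The canister stands upright on the tile at crop (205,160), and the contact load confirms touchdown. I release, retreat upward and check.

```bash
python3 - <<'E'
from h import *
ctrl.ungrasp(); ctrl.pause(.2)
s=get_state(); print(s["width"],s["contact_force"])
p=s["tcp_pos"]; ctrl.movel([p[0],p[1],.30],max_speed=.08); ctrl.pause(.3)
img,W=cloud("top")
near=np.hypot(W[...,0]-.456,W[...,1]+.2375)<.08
l=W[near&(abs(W[...,2]-.114)<.01)]; A=np.c_[l[:,:2],np.ones(len(l))]; k=np.linalg.lstsq(A,l[:,2],rcond=None)[0]
print("lid",len(l),cv2.minEnclosingCircle((l[:,:2]*1000).astype(np.float32)),np.degrees(k[:2]),np.median(l[:,2]))
n=np.hypot(W[...,0]-.57,W[...,1]-.23)<.08; l=W[n&(abs(W[...,2]-.106)<.006)]; print("other",cv2.minEnclosingCircle((l[:,:2]*1000).astype(np.float32)))
img,W=cloud("scene"); cv2.imwrite("pics/end.png",cv2.resize(img[120:320,140:420],None,fx=2.5,fy=2.5))
s=get_state(); print(s["time"],s["contact_force"],s["tcp_pos"])
E
```

```text
0.08552558000363886 [0.94347399 0.26246935 0.15500301]
lid 786 ((454.9317626953125, -235.475341796875), 45.42942810058594) [ 0.72178685 -0.80618775] 0.11325584078934023
other ((570.16455078125, 229.22828674316406), 45.93039321899414)
21.1583 [ 1.49876254 -0.06175141 -0.24322986] [ 0.45575602 -0.23743414  0.30000732]
```

View pics/end.png

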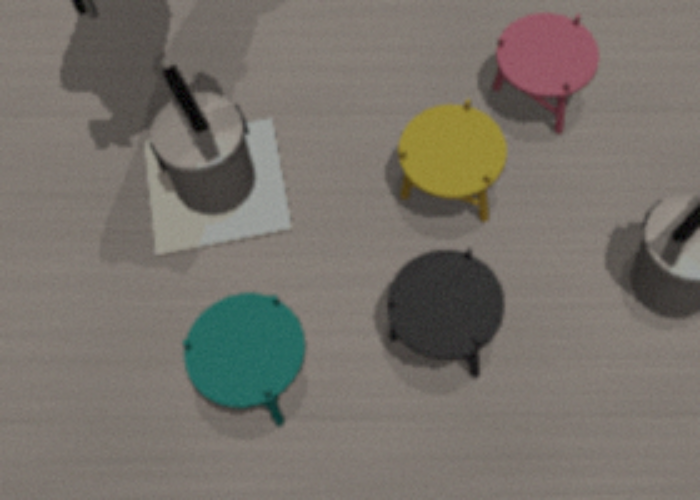

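The canister stands upright on the tile at crop (205,150), about 2 mm off centre. The gripper is free, and the other canister is where it was.

```bash
python3 -c "
from station import ticket; print(ticket.close_job())"
```

```text
the job is handed in; nothing more can be done
None
```

The canister from the tripod now stands upright on the white tile, about 2 mm from its centre by the top camera. I released it, left the other canister where it was, and handed the job in at about 21 s; no verdict was returned.

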